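# Shake the last count disc out of the swivel box into the kidney dish

### The job

The last steel count disc is shut up in the white slotted box that swivels on the steel stand. First slide the kidney dish, without lifting it, in under the box until it is fully home against the low bar at the far end of the stand; then turn the box over by its crank pin and rock it to and fro until the disc slips out through the slot and lies in the dish. Leave the dish there, upright and with the disc in it, and do not disturb the vial, the tape roll and the carton standing around.

Things in the scene. Friction and masses are not known exactly. Their poses are not given: they have to be found in the camera images.
- tag_stand: Fixed steel stand. Origin at table height midway between two upright plates (8 mm thick, at x = -70 and +70 mm; 44 mm long in y, 102 mm high). Feet 6 mm high outside x = +-64 mm, y -30 to +128. A flat sheet 3 mm high lies under it and the dish (x +-85, y -325 to +133). z up. The dish slides in from the open -y end, past flared wings 30 mm high (170 mm apart at y = -63).
- stop_bar (a point): Middle of the inner face of the stand's fixed stop bar, which crosses the +y end of the passage from foot to foot: at y = +122 mm in the stand's frame, bar 30 mm high, 6 mm thick.
- stand_axis (a point): Centre of the swivel box, on its axis, 90 mm above the table; axis along the stand's x. The box is closed, 64 mm along the axis, 54 deep, 48 high, 4 mm walls; inside 56 x 46 x 40 mm; clear floor (on top when upside down). Its edges sweep a 37 mm radius about the axis, so 50 mm stay free above the sheet (the dish is 41 high).
- tag_box (a joint): Swivel angle, rad, 0 (slot side up) to 5.3, hard stops at both ends; starts at 0, stays where left (friction 0.05 N m). Growing, the slot side goes from up to the stand's -y, is underneath at 3.14, faces +y at 4.71. Turning it over alone does not release the disc: tip on past 4.71, to about 5.2, so it drops onto the slot's wall (see slot), then return to about 3.7 or 3.3; repeat if needed.
- slot (a point): Centre of the slot's mouth, outside. Slot 24 mm (along the axis) x 10 mm, right against the inside of the wall that faces +y when upright (lowest at 4.71); small vanes inside slant to it. The disc passes when it lies flat on that wall and slides along it to the slot; otherwise it lies on or leans across the slot. It drops out about under the axis, up to 80 mm towards the stand's +y.
- pin (a point): Middle of the grip length of the crank pin: grey round plastic pin, 12 mm diameter, parallel to the stand's x axis, outside the -x upright, rigid with the box. In the stand's frame, at swivel angle a: x = -122, y = -40 sin(a), z = 90 + 40 cos(a) mm (on top at a = 0). Free to hold from x = -88 to -147 mm; it turns between the fingers as the box turns.
- tag_centre (a point): Centre of the loose round steel disc, 22 mm diameter, 5 mm thick, 20 g; z along its axis. It starts flat on the box's floor, anywhere within it. There is one disc.
- dish_centre (a point): Middle of the loose polished steel kidney dish, 20 mm above its underside: 118 (x) by 227 (y) by 41 mm high, open on top, floor 2 mm, 0.14 to 0.25 kg. Long axis y; ends rounded, a little lopsided, at y = -112 and +109 (-90 at x = +-42); concave flank on -x. Starts before the stand's open -y end, about lengthwise to the passage; home, its centre is about 12 mm on the +y side of the stand's origin.
- vial_centre (a point): Bystander: standing glass vial, 33 mm diameter, 56 mm high; point half-way up.
- tape_centre (a point): Bystander: tape roll lying flat, 56 mm diameter, 25 mm high; point half-way up.
- carton_centre (a point): Bystander: flat carton 63 x 122 x 24 mm (x, y, z of its frame); point half-way up.
Not all that is in view belongs to the job. There is more than one size of the part that bears dish_centre; the job needs the largest.

How it is judged (in metres and radians):
On the way, in this order (a step that is already met when the one before it is completed fails the run):
1. the kidney dish is slid in under the box, home at the stop bar (within about 10 mm) (y of dish_centre in the frame of tag_stand between 0.003 and 0.04 m and x of dish_centre in the frame of tag_stand between -0.03 and 0.03 m and value of joint tag_box below 1.6 rad), for 0.2 s.
2. the box is turned upside down over the dish (y of dish_centre in the frame of tag_stand between -0.01 and 0.04 m and x of dish_centre in the frame of tag_stand between -0.03 and 0.03 m and value of joint tag_box above 2.8 rad).
At the end, for the whole second after the job is handed in: The disc lies still inside the kidney dish (on its floor, not on the table; centre below the dish's rim); the dish stands level on the sheet, still under the box within about 25 mm of home; the box is at rest (x of tag_centre in the frame of dish_centre between -0.058 and 0.058 m and y of tag_centre in the frame of dish_centre between -0.112 and 0.112 m and z of tag_centre in the frame of dish_centre below 0.015 m and y of dish_centre in the frame of tag_stand between -0.01 and 0.04 m and x of dish_centre in the frame of tag_stand between -0.03 and 0.03 m and height (world z) of dish_centre below 0.029 m and angle between dish_centre's own z axis and vertical below 0.1 rad and linear speed of each of tag, kidney_dish below 0.03 m/s and velocity of joint tag_box between -0.1 and 0.1 rad/s and height (world z) of tag_centre above 0.0065 m); the robot touches nothing.
It fails at once if the dish is lifted (more than 20 mm) or tipped (more than about 20 degrees) (height (world z) of dish_centre above 0.045 m or angle between dish_centre's own z axis and vertical above 0.35 rad).
It fails at once if the vial, the tape roll or the carton is shifted by more than 30 mm (distance of any of vial_centre, tape_centre, carton_centre from where it was at the start of the episode above 0.03 m).
It also fails if it takes over 61 s, if anything falls off the work surface, if the arm or the gripper's body presses on something with over 40 N, if the wrist force passes 120 N, or if a joint passes its speed limit or range.

### The arm

A 6-joint arm with a two-finger parallel gripper is mounted at the origin on a cart in front of the work surface, level with it; the furniture and walls round the work are solid. World frame = base frame: x ahead of the robot, y to its left, z up, the work surface at z = 0. Lengths are in mm, angles in degrees, forces in N, time in s.
With the tool pointing down it reaches from about 300 to 850 mm from the base axis. Payload 4.2 kg.
Tool frame: the origin (TCP) lies at the very end of the fingers, on their centre line; the grasp point (between the pads) lies 19 mm behind it; z points along the fingers, y is the line along which they close (so a half turn about z gives the same grasp; the last joint's range is limited). The gripper opens to 91 mm and grips with 3 to 60 N. Pads are 32 mm wide; open, the fingers measure 118 mm over their backs; the gripper's body (76 mm by 178 mm) begins 60 mm behind the grasp point.
Start: joints at [-75.057, 18.312, 89.639, -0, 72.044, -1.146], TCP at [159.349, -552.495, 213.976] pointing down, gripper open.
Joint ranges: [-177.97, 177.97], [-48.28, 115.42], [12.27, 149.76], [-77.06, 257.06], [2.81, 150.46], [-146.56, 146.56]. Speed limits (degrees/s): [147.25, 147.25, 180, 180, 180, 180].

### API

Orientations are given as [roll, pitch, yaw] about the fixed x, y, z axes, in that order (R = Rz(yaw) Ry(pitch) Rx(roll)).
In Python, from workcell import * gives the robot as it stands.
- The arm moves only by the tool move_arm, never from a script. Its argument "motion" is a list of rows, each a list of 3 entries, a list of its own where there are three numbers: the finger opening in mm, from 0 to 91.2, then the shift along the world's x, y, z in units of 25 mm (1.0 is 25 mm), then the turn, a rotation vector about the world's x, y, z in units of 4 degrees (1.0 is 4 degrees). In form: [[grip, [x, y, z], [ax, ay, az]], ...]. A call has 1 to 20 rows; each row shifts and turns the commanded pose from where the row before left it; what a row does not reach is not made up. A row lasts 1/12 s, in which the tool goes at most 41.7 mm and 7.16 degrees, less where a joint would pass 70% of its speed; a pose out of reach is approached as far as the arm can. A call with a number of a shift or a turn outside -1 to 1 is refused whole. A call with a gripper value outside its range is refused whole. The fingers move at their own pace and stop on an object; "grip_force" is the grip in N (left out, the last holds). Time passes only in rows, so rows that do not move let the fingers close. It gives the time, the measured TCP pose, the force, the opening and the grip force at its end, in the units of the state.
- state(): the state, without advancing time (a new reading comes with each control period).
- grab_frame(name): name is "scene" or "top" or "wrist"; returns the picture (420x560x3 uint8, blue, green, red); there is no depth.
- camera_info(name): a dict with "fx", "fy", "cx", "cy" (pixels), "rvec" (rotation vector, rad) and "tvec" (3), from world to camera coordinates, as OpenCV has them. Camera axes: x right, y down, z forward; pixel columns grow to the right and rows downward; lengths in mm; the calibration is good to about 2 mm. The wrist camera is an equidistant fisheye: a pixel r from the principal point sees the ray r / f radians off the axis. A picture is of the moment at which its call begins: read the wrist's pose just before it. camera_info takes no time and is no camera call; for the wrist camera it gives the pose at the moment of the call.
- job_done(): hands the job in; it is judged then, once.
The state is a dict: "time_s": time; "qpos": joint angles; "qvel": joint speeds; "effort": joint torques, N m; "ee_pos": TCP position; "ee_rot": TCP orientation; "force": force on the tool from outside, world axes, zero at the start; "torque": the same for the moment, N m; "gripper_width": finger opening in mm; "gripper_force": force on a finger pad.
Only numpy, scipy, OpenCV 4.12 (cv2) and the standard library are available. Lean on these libraries where they do the work, as an engineer would, in place of code of your own. Each camera call takes 0.05 s, during which the arm holds its last target. There are 200 camera calls.

## Working session

There is one attempt and no reset: what is moved stays moved. The work goes in short steps, Python scripts to look and compute and a tool call to move; the robot and the scene stay as the last step left them, time stands still between calls to the robot, and variables do not carry over. Pictures are saved under pics/ and viewed, at most 10 in all, crops included, and the job is handed in when it is done.

Besides the shell and the picture viewer there is one more tool, called after "Request:" by a JSON object that holds its "method" and its "body", one argument or row to a line. move_arm: Moves the arm, as the interface text tells. Shifts and turns lie within -1 to 1; 1 stands for 25 mm of shift or 4 degrees of turn. Its arguments: {"type":"object","properties":{"motion":{"type":"array","items":{"type":"array"}},"grip_force":{"type":"number"}},"required":["motion"]}

```bash
mkdir -p pics; ls; python3 - <<'E'
from workcell import *
import cv2
print(state())
for n in ("scene","top"):
    cv2.imwrite(f"pics/{n}0.png",grab_frame(n)); print(n,camera_info(n))
E
```

```text
pics
{'time_s': 0.0, 'qpos': array([-7.50566566e+01,  1.83495043e+01,  8.97069847e+01, -1.90010830e-03,
        7.20436583e+01, -1.14559128e+00]), 'qvel': array([ 0.02277802, -0.0121631 , -0.01711158,  0.09013433, -0.04497089,
        0.02631662]), 'effort': array([ 3.91758018e-03, -4.12450361e+01, -2.31973958e+01,  7.30143813e-02,
        4.58788988e-02, -1.44098408e-04]), 'ee_pos': array([ 159.21055608, -551.9846792 ,  213.13778399]), 'ee_rot': array([-1.79899837e+02, -1.96075772e-04,  1.60895218e+01]), 'force': array([ 0.21774341, -0.21483433,  0.54664255]), 'torque': array([-0.00747718, -0.03051893, -0.03250126]), 'gripper_force': 0.0, 'gripper_width': 91.14142767538098}
scene {'fx': 438.33765717351815, 'fy': 438.33765717351815, 'cx': 281.5690890231406, 'cy': 209.88236401194013, 'rvec': array([ 1.15498506, -2.00875932,  1.23216148]), 'tvec': array([202.70126862, 334.39722603, 772.97788005])}
top {'fx': 452.69833554692076, 'fy': 452.69833554692076, 'cx': 280.13629384777107, 'cy': 202.52963940043102, 'rvec': array([ 2.17484778, -2.18305385,  0.12640631]), 'tvec': array([-110.98959708,  580.33997679, 1345.48462998])}
```

View pics/scene0.png

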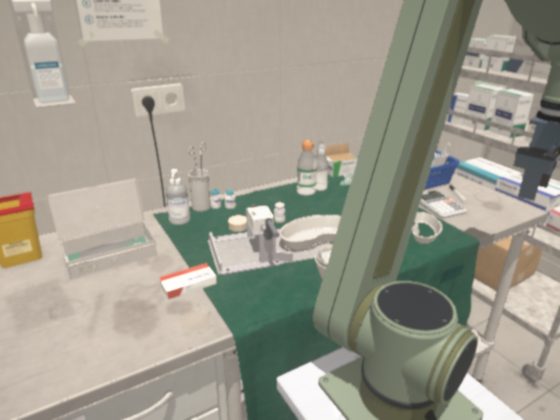

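View pics/top0.png

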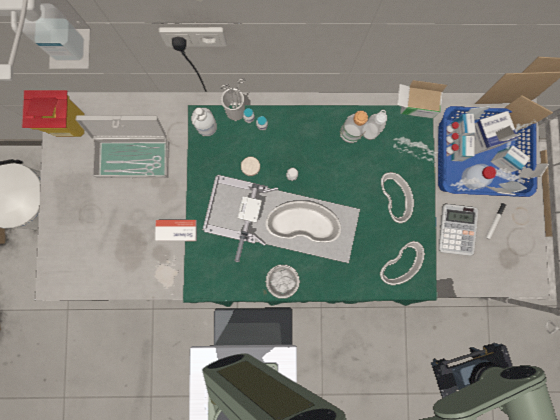

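The top view shows three kidney dishes: (304,222), about 75 px long and lying on the sheet; (397,197), about 50 px; and (403,262), about 48 px. The one at (304,222) fits because it is the largest and sits before the stand's open end. The box is at (250,209) and the pin at about (240,250). I'll confirm this in an enlarged crop.

```bash
python3 - <<'E'
import cv2
i=cv2.imread("pics/top0.png")[150:275,195:365]
cv2.imwrite("pics/top0c.png",cv2.resize(i,None,fx=4.7,fy=4.7,interpolation=cv2.INTER_CUBIC))
E
cat > h.py <<'E'
import numpy as np, cv2
from workcell import *
def ray(n,u,v):
    c=camera_info(n); R=cv2.Rodrigues(c["rvec"])[0]; o=-R.T@c["tvec"]
    return o, R.T@np.array([(u-c["cx"])/c["fx"],(v-c["cy"])/c["fy"],1.])
def atz(n,u,v,z):
    o,d=ray(n,u,v); return o+d*(z-o[2])/d[2]
def proj(n,P):
    c=camera_info(n); K=np.array([[c["fx"],0,c["cx"]],[0,c["fy"],c["cy"]],[0,0,1]])
    return cv2.projectPoints(np.array(P,float).reshape(-1,3),c["rvec"],c["tvec"],K,None)[0][:,0]
E
```

```text
(no output)
```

View pics/top0c.png

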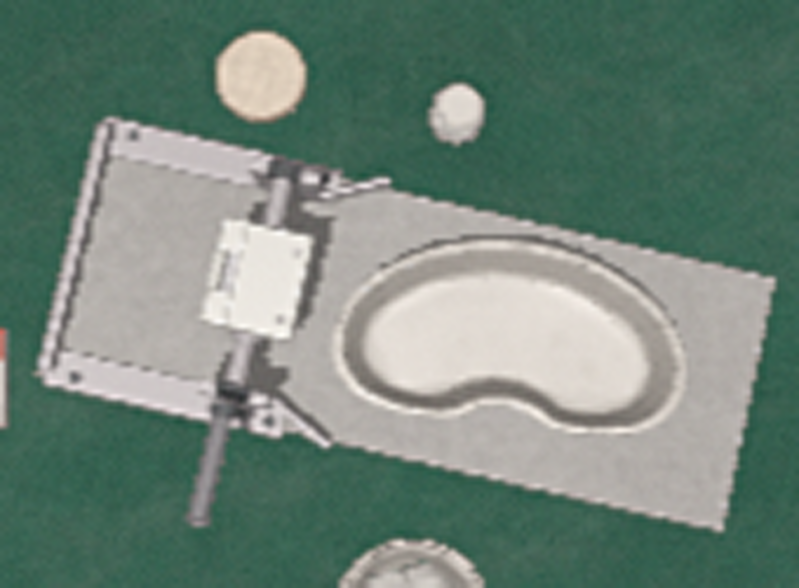

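The crop confirms it: the large dish lies on the sheet, with its rim running from (335,350) to (685,360). The sheet corners are (776,279) and (722,529), the stop bar runs from (105,120) to (43,375), and the pin tip is at (198,522).

```bash
python3 - <<'E'
from h import *
f=lambda u,v,z: atz("top",195+u/4.7,150+v/4.7,z)
s1,s2=f(776,279,3),f(722,529,3)
print("sheet R",s1,s2,np.linalg.norm(s1-s2))
b1,b2=f(105,118,30),f(42,375,30); print("bar",b1,b2,np.linalg.norm(b1-b2))
yd=(b1+b2)/2-(s1+s2)/2; print(yd,np.linalg.norm(yd[:2]))
def fit(o):
    from scipy.optimize import least_squares
    P=np.array([[85,-325,3],[-85,-325,3],[85,128,30],[-85,128,30],[-147,0,136]],float)
    U=np.array([[776,279],[722,529],[105,118],[42,375],[198,524]])/4.7+[195,150]
    def w(p,P):
        c,s=np.cos(p[2]),np.sin(p[2]); return P@np.array([[c,s,0],[-s,c,0],[0,0,1]])+[p[0],p[1],0]
    r=least_squares(lambda p:(proj("top",w(p,P[:4]))-U[:4]).ravel(),o)
    return r.x,(proj("top",w(r.x,P))-U)
p,res=fit([500,0,0.]);p=p;print(p,np.degrees(p[2]));print(res)
c,s=np.cos(p[2]),np.sin(p[2]);R=np.array([[c,-s],[s,c]])
loc=lambda q:R.T@(q[:2]-p[:2])
for n,u,v in [("rimL",337,345),("rimR",685,362),("top",500,236),("bot1",430,412),("bot2",610,433),("conc",495,400)]:
    q=f(u,v,41);print(n,q,loc(q))
for n,u,v,z in [("pin tip",198,524,136),("vial",457,112,56),("tape",261,76,25),("box c",258,278,114),("bowl",412,540,40)]: 
    q=f(u,v,z);print(n,q,loc(q))
import json;json.dump(list(p),open("stand.json","w"))
E
```

```text
sheet R [ 560.53361249 -361.59539079    3.        ] [ 397.10771758 -322.66708605    3.        ] 167.99832153462555
bar [664.4219658   77.85407698  30.        ] [498.10217373 116.60895645  30.        ] 170.77533169515493
[102.44140473 439.36275513  27.        ] 451.14728415322026
[ 5.52447566e+02 -2.65439668e+01 -2.29292631e-01] -13.137500020081802
[[ 0.23907537 -0.26440963]
 [ 0.35042728  0.42737174]
 [-0.30692701  0.03500635]
 [-0.26938039 -0.21942306]
 [ 0.49567222 -1.15240836]]
rimL [516.04101683 -72.4163549   41.        ] [-25.02741868 -52.94658722]
rimR [ 504.3507007  -294.67010583   41.        ] [  14.10400265 -272.04046015]
top [ 585.62556807 -177.10011744   41.        ] [  66.52936395 -139.07472123]
bot1 [ 473.18465665 -131.48621833   41.        ] [ -53.33620321 -120.21120713]
bot2 [ 459.36937934 -246.01361605   41.        ] [ -40.75911281 -234.88118364]
conc [ 480.62968858 -172.94282457   41.        ] [ -36.66340783 -158.89061502]
pin tip [406.14409088   8.21952809 136.        ] [-150.37568509    0.60051415]
vial [ 663.69500941 -149.39797362   56.        ] [136.2591413  -94.35331032]
tape [692.75910381 -22.91176084  25.        ] [135.81366321  35.42837235]
box c [552.91057366 -25.62076199 114.        ] [0.24105593 1.00427865]
bowl [ 392.48114628 -119.63859346   40.        ] [-134.6203257  -127.01666319]
```

Request:
{"method": "move_arm", "body": {
  "motion": [
    [91,[0.836,0.552,-0.15],[0,0,0.95]],
    [91,[0.836,0.552,-0.15],[0,0,0.95]],
    [91,[0.836,0.552,-0.15],[0,0,0.95]],
    [91,[0.836,0.552,-0.15],[0,0,0.95]],
    [91,[0.836,0.552,-0.15],[0,0,0.95]],
    [91,[0.836,0.552,-0.15],[0,0,0.95]],
    [91,[0.836,0.552,-0.15],[0,0,0.95]],
    [91,[0.836,0.552,-0.15],[0,0,0.95]],
    [91,[0.836,0.552,-0.15],[0,0,0.95]],
    [91,[0.836,0.552,-0.15],[0,0,0.95]],
    [91,[0.836,0.552,-0.15],[0,0,0.95]],
    [91,[0.836,0.552,-0.15],[0,0,0.95]],
    [91,[0.836,0.552,-0.15],[0,0,0.95]],
    [91,[0.836,0.552,-0.15],[0,0,0.95]],
    [91,[0.836,0.552,-0.15],[0,0,0.95]],
    [91,[0.836,0.552,-0.15],[0,0,0.95]],
    [91,[0,0,0],[0,0,0]],
    [91,[0,0,0],[0,0,0]]
  ]
}}

```text
time_s: 1.6
ee_pos: [494.1, -330.8, 153.1]
ee_rot: [-179.9, -0.0, 77.0]
force: [0.8, 0.3, 0.5]
gripper_width: 90.9
gripper_force: 0.0
```

Request:
{"method": "move_arm", "body": {
  "motion": [
    [91,[0,0,-0.8],[0,0,0]],
    [91,[0,0,-0.8],[0,0,0]],
    [91,[0,0,-0.8],[0,0,0]],
    [91,[0,0,-0.8],[0,0,0]],
    [91,[0,0,-0.8],[0,0,0]],
    [91,[0,0,-0.8],[0,0,0]],
    [91,[0,0,-0.7],[0,0,0]],
    [91,[0,0,0],[0,0,0]]
  ]
}}

```text
time_s: 2.27
ee_pos: [490.5, -330.9, 13.2]
ee_rot: [-179.6, -0.1, 76.8]
force: [-1.2, 0.3, -0.1]
gripper_width: 91.5
gripper_force: 0.0
```

```bash
python3 - <<'E'
from h import *
print(state()["ee_pos"],state()["force"])
i=grab_frame("top")[150:275,225:395]
cv2.imwrite("pics/top1c.png",cv2.resize(i,None,fx=4.7,fy=4.7,interpolation=cv2.INTER_CUBIC))
E
```

```text
[ 490.45066276 -330.92596942   13.19364918] [-1.15235168  0.27729933 -0.08608489]
```

View pics/top1c.png

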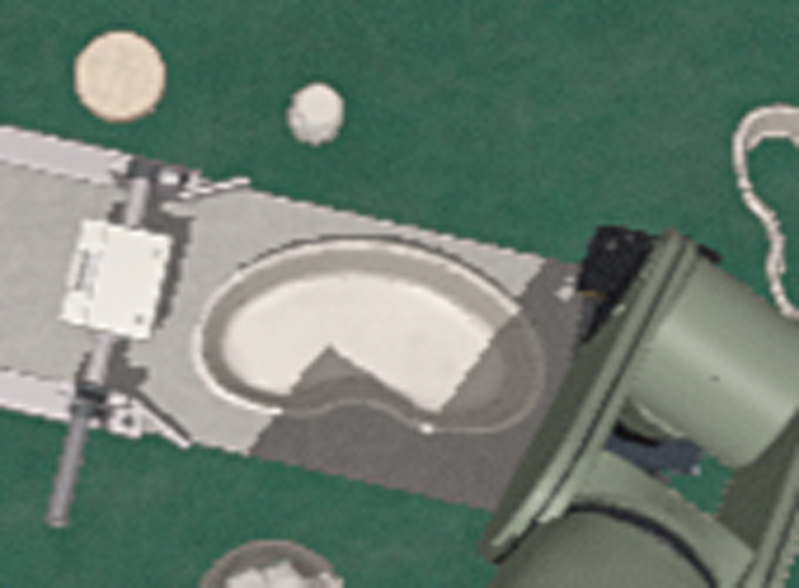

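The dish hasn't moved, with its rim at (195–545, 235–435). The fingers are behind its −y end, so I'll push along the stand's +y.

Request:
{"method": "move_arm", "body": {
  "motion": [
    [91,[0.07,0.395,0],[0,0,0]],
    [91,[0.07,0.395,0],[0,0,0]],
    [91,[0.07,0.395,0],[0,0,0]],
    [91,[0.07,0.395,0],[0,0,0]],
    [91,[0.07,0.395,0],[0,0,0]],
    [91,[0.07,0.395,0],[0,0,0]],
    [91,[0.07,0.395,0],[0,0,0]],
    [91,[0.07,0.395,0],[0,0,0]],
    [91,[0.07,0.395,0],[0,0,0]],
    [91,[0.07,0.395,0],[0,0,0]],
    [91,[0.07,0.395,0],[0,0,0]],
    [91,[0.07,0.395,0],[0,0,0]],
    [91,[0,0,0],[0,0,0]]
  ]
}}

```text
time_s: 3.4
ee_pos: [515.1, -211.2, 16.5]
ee_rot: [-180.0, -0.1, 76.9]
force: [0.1, 0.8, 0.2]
gripper_width: 91.1
gripper_force: 0.6
```

```bash
python3 - <<'E'
from h import *
print(state()["ee_pos"],state()["force"])
i=grab_frame("top")[150:275,195:365]
cv2.imwrite("pics/top2c.png",cv2.resize(i,None,fx=4.7,fy=4.7,interpolation=cv2.INTER_CUBIC))
E
```

```text
[ 515.07281268 -211.17536509   16.49506082] [0.10684591 0.82346867 0.24813823]
```

View pics/top2c.png

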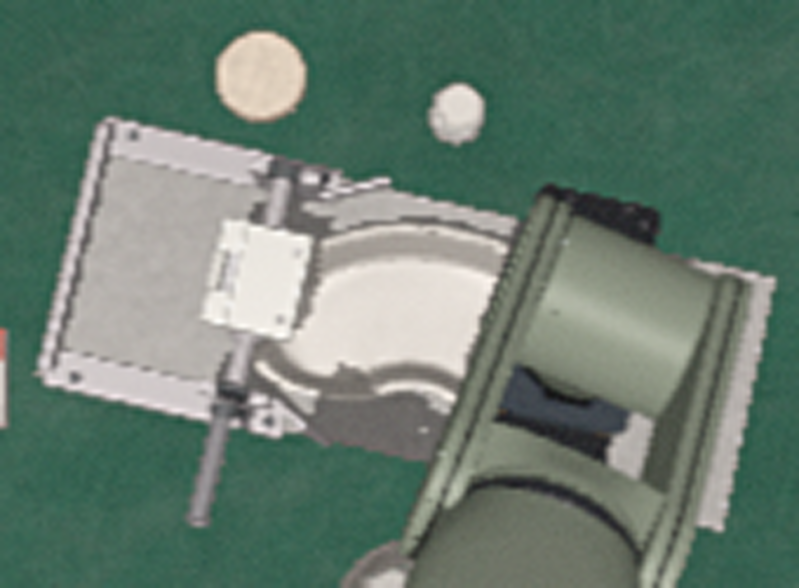

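Request:
{"method": "move_arm", "body": {
  "motion": [
    [91,[-0.02,0.415,0],[0,0,0]],
    [91,[-0.02,0.415,0],[0,0,0]],
    [91,[-0.02,0.415,0],[0,0,0]],
    [91,[-0.02,0.415,0],[0,0,0]],
    [91,[0.09,0.39,0],[0,0,0]],
    [91,[0,0,0],[0,0,0]]
  ]
}}

```text
time_s: 3.95
ee_pos: [514.7, -159.7, 16.4]
ee_rot: [-179.9, -0.1, 77.0]
force: [0.2, -0.8, 0.3]
gripper_width: 90.8
gripper_force: 0.4
```

```bash
python3 - <<'E'
from h import *
print(state()["ee_pos"],state()["force"])
i=grab_frame("top")[150:275,195:365]
cv2.imwrite("pics/top3c.png",cv2.resize(i,None,fx=4.7,fy=4.7,interpolation=cv2.INTER_CUBIC))
E
```

```text
[ 514.72655921 -159.65820825   16.40177814] [ 0.21632155 -0.77112483  0.34249852]
```

View pics/top3c.png

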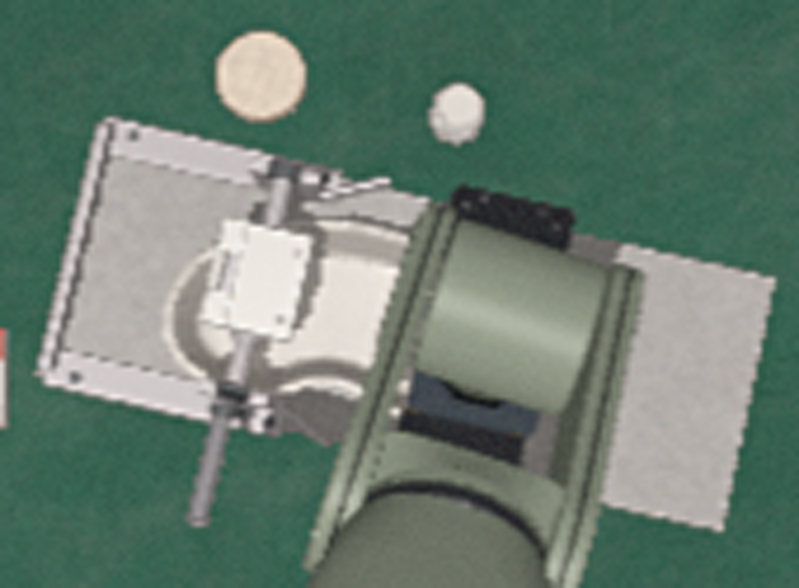

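Request:
{"method": "move_arm", "body": {
  "motion": [
    [91,[0.13,0.38,0],[0,0,0]],
    [91,[0.13,0.38,0],[0,0,0]],
    [91,[0.13,0.38,0],[0,0,0]],
    [91,[0.13,0.38,0],[0,0,0]],
    [91,[0.05,0.195,0],[0,0,0]],
    [91,[0,0,0],[0,0,0]]
  ]
}}

```text
time_s: 4.5
ee_pos: [529.7, -117.6, 16.4]
ee_rot: [180.0, -0.0, 77.0]
force: [0.3, 1.0, 0.0]
gripper_width: 91.0
gripper_force: 0.4
```

```bash
python3 - <<'E'
from h import *
print(state()["ee_pos"],state()["force"])
i=grab_frame("top")[150:275,195:365]
cv2.imwrite("pics/top4c.png",cv2.resize(i,None,fx=4.7,fy=4.7,interpolation=cv2.INTER_CUBIC))
E
```

```text
[ 529.69774696 -117.57032742   16.40109629] [0.29973529 1.03890745 0.04854932]
```

View pics/top4c.png

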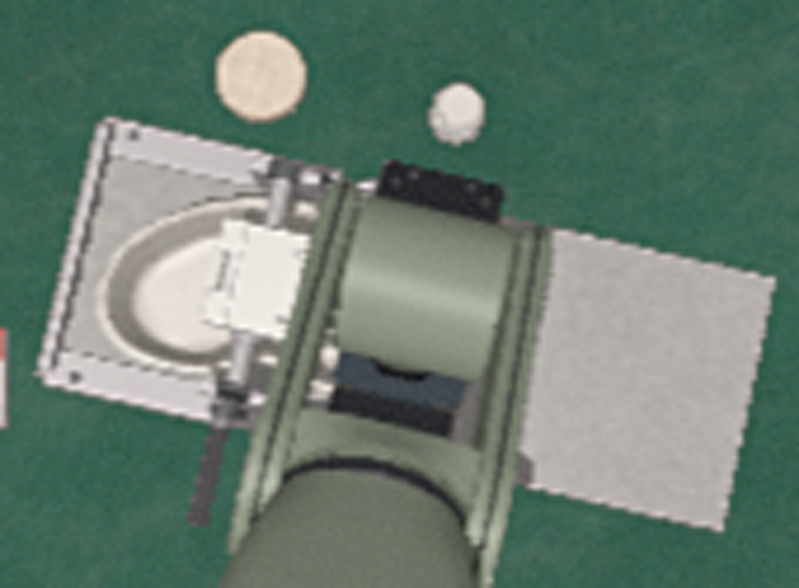

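Request:
{"method": "move_arm", "body": {
  "motion": [
    [91,[0.04,0.156,0],[0,0,0]],
    [91,[0.04,0.156,0],[0,0,0]],
    [91,[0.04,0.156,0],[0,0,0]],
    [91,[0.02,0.08,0],[0,0,0]],
    [91,[0,0,0],[0,0,0]]
  ]
}}

```text
time_s: 4.97
ee_pos: [532.8, -105.0, 16.5]
ee_rot: [180.0, -0.0, 76.9]
force: [-0.5, 0.5, -0.7]
gripper_width: 91.2
gripper_force: 0.6
```

Request:
{"method": "move_arm", "body": {
  "motion": [
    [91,[0.02,0.08,0],[0,0,0]],
    [91,[0.02,0.08,0],[0,0,0]],
    [91,[0,0,0],[0,0,0]]
  ]
}}

```text
time_s: 5.22
ee_pos: [533.8, -101.1, 16.5]
ee_rot: [180.0, -0.0, 76.9]
force: [-0.9, 0.3, -0.4]
gripper_width: 90.9
gripper_force: 0.7
```

```bash
python3 - <<'E'
from h import *
s=state();print(s["ee_pos"],s["force"],s["effort"])
i=grab_frame("top")[150:275,195:365]
cv2.imwrite("pics/top5c.png",cv2.resize(i,None,fx=4.7,fy=4.7,interpolation=cv2.INTER_CUBIC))
E
```

```text
[ 533.80540583 -101.12460173   16.48802503] [-0.92189517  0.28357425 -0.37858773] [ 3.23610138e-01 -4.24742138e+01 -1.63969839e+01  1.60361049e-01
  3.00771499e-02  2.24383059e-02]
```

View pics/top5c.png

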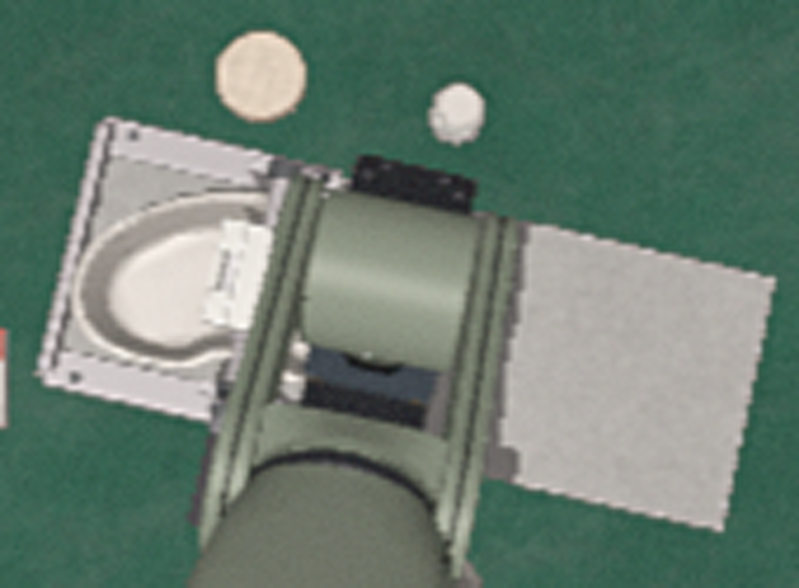

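Request:
{"method": "move_arm", "body": {
  "motion": [
    [91,[0.02,0.08,0],[0,0,0]],
    [91,[0.02,0.08,0],[0,0,0]],
    [91,[0,0,0],[0,0,0]]
  ]
}}

```text
time_s: 5.52
ee_pos: [534.8, -97.1, 16.5]
ee_rot: [180.0, -0.0, 76.9]
force: [0.4, -0.6, -0.1]
gripper_width: 90.8
gripper_force: 0.7
```

```bash
python3 - <<'E'
from h import *
import json
p=json.load(open("stand.json"));c,s=np.cos(p[2]),np.sin(p[2]);R=np.array([[c,-s],[s,c]])
for u,v in [(73,285),(76,300),(73,270)]:
    print(R.T@(atz("top",195+u/4.7,150+v/4.7,44)[:2]-p[:2]))
E
```

```text
[-25.52762485 119.36832084]
[-34.40118562 115.23887343]
[-16.21458179 121.64531635]
```

Request:
{"method": "move_arm", "body": {
  "motion": [
    [91,[0.02,0.08,0],[0,0,0]],
    [91,[0.01,0.04,0],[0,0,0]],
    [91,[0,0,0],[0,0,0]]
  ]
}}

```text
time_s: 5.77
ee_pos: [535.5, -94.1, 16.5]
ee_rot: [180.0, -0.0, 76.9]
force: [-0.1, -0.4, -0.9]
gripper_width: 91.0
gripper_force: 0.8
```

```bash
python3 - <<'E'
from h import *
import json
p=json.load(open("stand.json"));c,s=np.cos(p[2]),np.sin(p[2])
g=cv2.cvtColor(grab_frame("top"),cv2.COLOR_BGR2GRAY)
cv2.imwrite("pics/t6.png",g)
o=cv2.resize(cv2.cvtColor(cv2.imread("pics/top5c.png"),cv2.COLOR_BGR2GRAY),(170,125),interpolation=cv2.INTER_AREA)
O=np.zeros_like(g);O[150:275,195:365]=o
o4=cv2.resize(cv2.cvtColor(cv2.imread("pics/top4c.png"),cv2.COLOR_BGR2GRAY),(170,125),interpolation=cv2.INTER_AREA)
O4=np.zeros_like(g);O4[150:275,195:365]=o4
for x in (-15,):
    Y=np.arange(60,140,3.)
    P=[[p[0]+c*x-s*y,p[1]+s*x+c*y,44] for y in Y]
    q=proj("top",P).astype(np.float32)
    for y,a,b,d in zip(Y,*[cv2.remap(im,q[:,0],q[:,1],cv2.INTER_LINEAR).ravel() for im in (O4,O,g)]): print(x,y,a,b,d)
E
```

```text
-15 60.0 225 224 222
-15 63.0 225 225 224
-15 66.0 225 224 224
-15 69.0 225 223 225
-15 72.0 225 225 224
-15 75.0 222 225 224
-15 78.0 206 225 224
-15 81.0 177 225 226
-15 84.0 149 224 225
-15 87.0 139 226 225
-15 90.0 140 225 225
-15 93.0 141 213 225
-15 96.0 147 190 226
-15 99.0 171 156 220
-15 102.0 194 140 196
-15 105.0 180 140 163
-15 108.0 173 142 141
-15 111.0 178 143 139
-15 114.0 178 162 140
-15 117.0 144 197 141
-15 120.0 114 190 149
-15 123.0 169 189 184
-15 126.0 200 198 204
-15 129.0 167 165 170
-15 132.0 107 106 105
-15 135.0 84 85 85
-15 138.0 83 85 86
```

Request:
{"method": "move_arm", "body": {
  "motion": [
    [91,[-0.12,-0.535,0],[0,0,0]],
    [91,[-0.12,-0.535,0],[0,0,0]],
    [91,[-0.12,-0.535,0],[0,0,0]],
    [91,[-0.12,-0.535,0],[0,0,0]],
    [44,[0,0,0],[0,0,0]],
    [44,[0,0,0],[0,0,0]],
    [44,[0,0,0],[0,0,0]],
    [44,[0,0,0],[0,0,0]],
    [44,[0,0,0],[0,0,0]],
    [44,[0.07,0.31,0],[0,0,0]],
    [44,[0,0,0],[0,0,0]]
  ]
}}

```text
time_s: 6.73
ee_pos: [525.5, -138.7, 16.5]
ee_rot: [-180.0, -0.0, 76.9]
force: [0.4, -0.0, 0.0]
gripper_width: 47.2
gripper_force: 0.0
```

Request:
{"method": "move_arm", "body": {
  "motion": [
    [44,[0.03,0.117,0],[0,0,0]],
    [44,[0.03,0.117,0],[0,0,0]],
    [44,[0.03,0.117,0],[0,0,0]],
    [44,[0,0,0],[0,0,0]]
  ]
}}

```text
time_s: 7.07
ee_pos: [527.7, -130.7, 16.5]
ee_rot: [180.0, -0.0, 76.9]
force: [0.3, 0.3, 0.2]
gripper_width: 43.8
gripper_force: 0.0
```

Request:
{"method": "move_arm", "body": {
  "motion": [
    [44,[0.03,0.117,0],[0,0,0]],
    [44,[0.03,0.117,0],[0,0,0]],
    [44,[0.03,0.117,0],[0,0,0]],
    [44,[0,0,0],[0,0,0]]
  ]
}}

```text
time_s: 7.4
ee_pos: [529.8, -122.2, 16.4]
ee_rot: [-180.0, 0.0, 76.9]
force: [-0.3, -0.2, -0.5]
gripper_width: 44.2
gripper_force: 0.2
```

Request:
{"method": "move_arm", "body": {
  "motion": [
    [44,[0.03,0.117,0],[0,0,0]],
    [44,[0.03,0.117,0],[0,0,0]],
    [44,[0,0,0],[0,0,0]]
  ]
}}

```text
time_s: 7.65
ee_pos: [530.8, -117.0, 16.4]
ee_rot: [-180.0, 0.1, 77.0]
force: [-1.3, -4.0, -0.4]
gripper_width: 44.0
gripper_force: 1.9
```

Request:
{"method": "move_arm", "body": {
  "motion": [
    [44,[0.02,0.078,0],[0,0,0]],
    [44,[0.01,0.04,0],[0,0,0]],
    [44,[0,0,0],[0,0,0]]
  ]
}}

```text
time_s: 7.9
ee_pos: [531.2, -115.1, 16.4]
ee_rot: [-179.9, 0.2, 77.0]
force: [-2.9, -7.0, 0.5]
gripper_width: 44.2
gripper_force: 3.7
```

```bash
python3 - <<'E'
from h import *
import json
s=state();print(s["ee_pos"],s["force"])
p=json.load(open("stand.json"));c,s=np.cos(p[2]),np.sin(p[2])
g=cv2.cvtColor(grab_frame("top"),cv2.COLOR_BGR2GRAY)
O=cv2.imread("pics/t6.png",0)
x=-15;Y=np.arange(93,135,2.)
q=proj("top",[[p[0]+c*x-s*y,p[1]+s*x+c*y,44] for y in Y]).astype(np.float32)
for y,b,d in zip(Y,*[cv2.remap(im,q[:,0],q[:,1],cv2.INTER_LINEAR).ravel() for im in (O,g)]): print(y,b,d)
E
```

```text
[ 531.20884138 -115.08076523   16.36338334] [-2.85278421 -7.03374042  0.45021224]
93.0 225 225
95.0 226 224
97.0 224 224
99.0 220 225
101.0 203 224
103.0 184 222
105.0 163 216
107.0 149 202
109.0 140 183
111.0 139 159
113.0 140 146
115.0 141 138
117.0 141 138
119.0 145 139
121.0 157 139
123.0 184 140
125.0 200 147
127.0 201 163
129.0 170 189
131.0 128 202
133.0 88 199
```

```bash
python3 - <<'E'
from h import *
import json
p=json.load(open("stand.json"));c,s=np.cos(p[2]),np.sin(p[2])
for n in ("scene","top"):
    k=camera_info(n);R=cv2.Rodrigues(k["rvec"])[0];print(n,-R.T@k["tvec"])
W=lambda x,y,z:[p[0]+c*x-s*y,p[1]+s*x+c*y,z]
print(proj("scene",[W(0,125,30),W(0,0,90),W(-80,-100,0)]))
a=grab_frame("scene"); b=grab_frame("top")
A=cv2.resize(a[195:275,200:335],(800,474),interpolation=cv2.INTER_CUBIC)
B=cv2.resize(b[170:240,200:275],(400,373),interpolation=cv2.INTER_CUBIC)
A=cv2.resize(A,(400*1,237)); 
A=cv2.resize(a[200:270,200:300],(400*1,280),interpolation=cv2.INTER_CUBIC)
cv2.imwrite("pics/a7.png",np.hstack([cv2.resize(a[200:270,205:275],(400,400),interpolation=cv2.INTER_CUBIC),cv2.resize(b[170:240,200:270],(400,400),interpolation=cv2.INTER_CUBIC)]))
E
```

```text
scene [-355.37642986  450.17233101  649.19687124]
top [ 444.56507643  -89.1726521  1397.80263263]
[[215.95062501 247.02981824]
 [261.31167304 220.68959443]
 [305.87904575 259.07396258]]
```

View pics/a7.png

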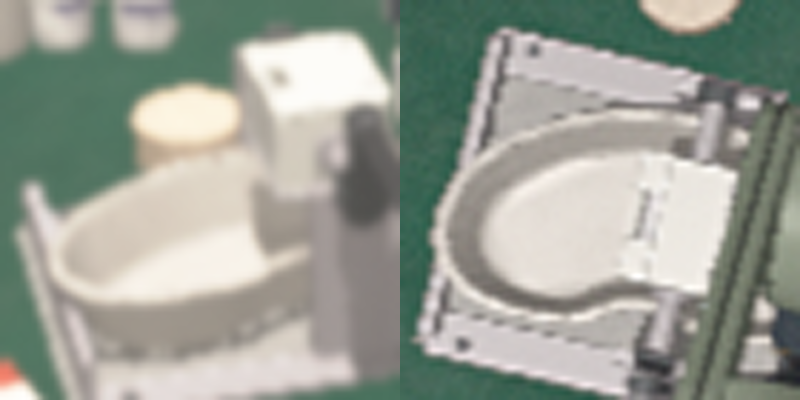

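The rim nose, at (437,230) in the right half, overhangs the bar. The push force is 7 N, so the dish is home against it. I'll back off and check that it stays there.

Request:
{"method": "move_arm", "body": {
  "motion": [
    [44,[-0.1,-0.4,0],[0,0,0]],
    [44,[-0.18,-0.78,0],[0,0,0]],
    [44,[-0.18,-0.78,0],[0,0,0]],
    [44,[0,0,0],[0,0,0]]
  ]
}}

```text
time_s: 8.38
ee_pos: [520.4, -165.2, 16.6]
ee_rot: [179.9, 0.0, 76.7]
force: [-0.0, -0.3, 0.2]
gripper_width: 44.2
gripper_force: 0.0
```

```bash
cat >> h.py <<'E'
import json
p=json.load(open("stand.json"));c,s=np.cos(p[2]),np.sin(p[2])
W=lambda x,y,z:[p[0]+c*x-s*y,p[1]+s*x+c*y,z]
L=lambda P:(np.array([[c,s],[-s,c]])@(np.array(P)[:2]-p[:2]))
def prof(g,x=-15,lo=95,hi=137,st=2.,z=44):
    Y=np.arange(lo,hi,st);q=proj("top",[W(x,y,z) for y in Y]).astype(np.float32)
    return list(zip(Y.astype(int),cv2.remap(cv2.cvtColor(g,cv2.COLOR_BGR2GRAY),q[:,0],q[:,1],cv2.INTER_LINEAR).ravel()))
E
python3 - <<'E'
from h import *
st=state();print(st["ee_pos"],st["force"],L(st["ee_pos"]))
g=grab_frame("top");print([tuple(map(int,t)) for t in prof(g)]);cv2.imwrite("pics/t8.png",g)
E
```

```text
[ 520.44908986 -165.18580141   16.62527508] [-0.0247444  -0.31482395  0.19449378] [   0.35073291 -142.28611226]
[(95, 225), (97, 225), (99, 225), (101, 225), (103, 221), (105, 212), (107, 195), (109, 176), (111, 156), (113, 144), (115, 138), (117, 138), (119, 140), (121, 142), (123, 141), (125, 150), (127, 168), (129, 196), (131, 196), (133, 173), (135, 120)]
```

```bash
python3 - <<'E'
from h import *
for u,v in [(437,230),(450,185),(460,282),(500,140)]:
    for z in (44,54):
        P=atz("top",200+(u-400)/5.714,170+v/5.714,z)
        q=proj("scene",P)[0]; print((u,v),z,L(P).round(1),((q-[205,200])*5.714).round(0))
print(((proj("scene",[W(-70,122,30),W(70,122,30),W(-85,128,0)])-[205,200])*5.714).round(0))
E
```

```text
(437, 230) 44 [-27.1 131.4] [ 57. 275.]
(437, 230) 54 [-27.6 129.8] [ 59. 256.]
(450, 185) 44 [ -2.6 130.5] [ 50. 247.]
(450, 185) 54 [ -3.2 128.9] [ 52. 229.]
(460, 282) 44 [-50.9 113.3] [107. 296.]
(460, 282) 54 [-51.2 111.8] [109. 277.]
(500, 140) 44 [ 26.4 110.6] [ 82. 210.]
(500, 140) 54 [ 25.5 109.1] [ 84. 192.]
[[ 97. 349.]
 [ 44. 194.]
 [ 93. 426.]]
```

The projected rim points match the scene view at z = 44, so the dish lies flat. Next is the crank pin, with the fingers closing along the stand's y.

Request:
{"method": "move_arm", "body": {
  "motion": [
    [60,[0,0,0.97],[0,0,0]],
    [60,[0,0,0.97],[0,0,0]],
    [60,[0,0,0.97],[0,0,0]],
    [60,[0,0,0.97],[0,0,1]],
    [60,[0,0,0.97],[0,0,1]],
    [60,[0,0,0.97],[0,0,1]],
    [60,[0,0,0.97],[0,0,1]],
    [60,[-0.3,0.557,0],[0,0,1]],
    [60,[-0.3,0.557,0],[0,0,1]],
    [60,[-0.3,0.557,0],[0,0,1]],
    [60,[-0.3,0.557,0],[0,0,1]],
    [60,[-0.3,0.557,0],[0,0,1]],
    [60,[-0.3,0.557,0],[0,0,1]],
    [60,[-0.3,0.557,0],[0,0,1]],
    [60,[-0.3,0.557,0],[0,0,1]],
    [60,[-0.3,0.557,0],[0,0,1]],
    [60,[-0.3,0.557,0],[0,0,1]],
    [60,[-0.3,0.557,0],[0,0,1]],
    [60,[-0.3,0.557,0],[0,0,1]],
    [60,[0,0,0],[0,0,1]]
  ]
}}

```text
time_s: 10.1
ee_pos: [428.8, 7.1, 186.2]
ee_rot: [179.9, -0.1, 145.2]
force: [-0.0, 0.0, -0.7]
gripper_width: 60.0
gripper_force: 0.0
```

Request:
{"method": "move_arm", "body": {
  "motion": [
    [60,[0,0,0],[0,0,1]],
    [60,[0,0,0],[0,0,1]],
    [60,[0,0,0],[0,0,1]],
    [60,[0,0,0],[0,0,1]],
    [60,[0,0,0],[0,0,1]],
    [60,[0,0,0],[0,0,0.6]],
    [60,[0,0,0],[0,0,0]]
  ]
}}

```text
time_s: 10.68
ee_pos: [430.4, 5.2, 186.3]
ee_rot: [179.9, -0.0, 167.3]
force: [-0.4, 0.5, -0.2]
gripper_width: 60.0
gripper_force: 0.0
```

Request:
{"method": "move_arm", "body": {
  "motion": [
    [60,[0,-0.033,-0.75],[0,0,0]],
    [60,[0,-0.033,-0.75],[0,0,0]],
    [60,[0,-0.033,-0.75],[0,0,0]],
    [60,[0,-0.033,-0.76],[0,0,0]],
    [20,[0,0,0],[0,0,0]],
    [20,[0,0,0],[0,0,0]],
    [20,[0,0,0],[0,0,0]],
    [6,[0,0,0],[0,0,0]],
    [6,[0,0,0],[0,0,0]],
    [6,[0,0,0],[0,0,0]],
    [6,[0,0,0],[0,0,0]]
  ],
  "grip_force": 12
}}

```text
time_s: 11.6
ee_pos: [431.0, 1.2, 111.6]
ee_rot: [179.9, 0.1, 167.3]
force: [-0.3, 3.1, 2.2]
gripper_width: 16.3
gripper_force: 0.7
```

```bash
python3 - <<'E'
from h import *
st=state();print(st["ee_pos"],st["force"],L(st["ee_pos"]),st["qpos"])
E
```

```text
[430.97327139   1.24367088 111.58366175] [-0.27311634  3.14685027  2.1610533 ] [-124.61081471   -0.54937407] [-1.39128957e+00  1.11689247e+01  1.16294819e+02  4.46594337e-02
  5.24471227e+01 -7.86822843e+01]
```

Request:
{"method": "move_arm", "body": {
  "motion": [
    [6,[0,0,0],[0,0,0]],
    [6,[0,0,0],[0,0,0]],
    [6,[0,0,0],[0,0,0]]
  ]
}}

```text
time_s: 11.85
ee_pos: [431.0, 1.3, 111.4]
ee_rot: [179.9, 0.1, 167.3]
force: [-0.5, 2.1, 4.7]
gripper_width: 11.2
gripper_force: 12.0
```

```bash
python3 - <<'E'
from h import *
st=state();print(st["ee_pos"],st["force"],L(st["ee_pos"]),st["gripper_width"],st["gripper_force"])
E
```

```text
[430.95212249   1.25363815 111.43747626] [-0.46023625  2.14170351  4.65015517] [-124.63367554   -0.54447457] 11.176607717410604 11.99913203716278
```

```bash
cat > rows.py <<'E'
import sys
from h import *
import json
def rows(a0,a1,n,ea=lambda t:t):
    A=a0+(a1-a0)*np.linspace(0,1,n+1); P=np.array([W(-125,-40*np.sin(a),40*np.cos(a)) for a in A])
    return [[6,[round(float(v),2)+0. for v in d],[0,0,0]] for d in (np.diff(np.round(P/25,2),axis=0))]
v=list(map(float,sys.argv[1:]))
print(json.dumps(rows(v[0],v[1],int(v[2]))))
E
python3 rows.py 0 1.6 10; python3 rows.py 1.6 3.2 10;python3 rows.py 3.2 5.2 12
```

```text
[[6, [-0.06, -0.24, -0.02], [0, 0, 0]], [6, [-0.06, -0.25, -0.06], [0, 0, 0]], [6, [-0.05, -0.22, -0.1], [0, 0, 0]], [6, [-0.05, -0.22, -0.14], [0, 0, 0]], [6, [-0.04, -0.18, -0.17], [0, 0, 0]], [6, [-0.04, -0.16, -0.19], [0, 0, 0]], [6, [-0.03, -0.13, -0.22], [0, 0, 0]], [6, [-0.02, -0.09, -0.24], [0, 0, 0]], [6, [-0.01, -0.05, -0.25], [0, 0, 0]], [6, [0.0, -0.01, -0.26], [0, 0, 0]]]
[[6, [0.0, 0.02, -0.25], [0, 0, 0]], [6, [0.02, 0.07, -0.25], [0, 0, 0]], [6, [0.02, 0.1, -0.23], [0, 0, 0]], [6, [0.03, 0.14, -0.21], [0, 0, 0]], [6, [0.04, 0.17, -0.19], [0, 0, 0]], [6, [0.05, 0.2, -0.16], [0, 0, 0]], [6, [0.05, 0.22, -0.12], [0, 0, 0]], [6, [0.05, 0.23, -0.09], [0, 0, 0]], [6, [0.06, 0.25, -0.04], [0, 0, 0]], [6, [0.06, 0.25, -0.01], [0, 0, 0]]]
[[6, [0.06, 0.25, 0.04], [0, 0, 0]], [6, [0.06, 0.25, 0.08], [0, 0, 0]], [6, [0.05, 0.23, 0.12], [0, 0, 0]], [6, [0.05, 0.21, 0.16], [0, 0, 0]], [6, [0.04, 0.18, 0.2], [0, 0, 0]], [6, [0.04, 0.14, 0.22], [0, 0, 0]], [6, [0.02, 0.11, 0.24], [0, 0, 0]], [6, [0.02, 0.07, 0.26], [0, 0, 0]], [6, [0.0, 0.02, 0.26], [0, 0, 0]], [6, [0.0, -0.02, 0.27], [0, 0, 0]], [6, [-0.02, -0.06, 0.25], [0, 0, 0]], [6, [-0.02, -0.1, 0.25], [0, 0, 0]]]
```

Request:
{"method": "move_arm", "body": {
  "motion": [
    [6,[-0.06,-0.24,-0.02],[0,0,0]],
    [6,[-0.06,-0.25,-0.06],[0,0,0]],
    [6,[-0.05,-0.22,-0.1],[0,0,0]],
    [6,[-0.05,-0.22,-0.14],[0,0,0]],
    [6,[-0.04,-0.18,-0.17],[0,0,0]],
    [6,[-0.04,-0.16,-0.19],[0,0,0]],
    [6,[-0.03,-0.13,-0.22],[0,0,0]],
    [6,[-0.02,-0.09,-0.24],[0,0,0]],
    [6,[-0.01,-0.05,-0.25],[0,0,0]],
    [6,[0.0,-0.01,-0.26],[0,0,0]],
    [6,[0,0,0],[0,0,0]]
  ],
  "grip_force": 12
}}

```text
time_s: 12.77
ee_pos: [422.7, -34.0, 69.2]
ee_rot: [179.5, 0.0, 167.0]
force: [4.8, 23.8, 7.3]
gripper_width: 13.7
gripper_force: 12.0
```

```bash
python3 - <<'E'
from h import *
st=state();l=L(st["ee_pos"]);print(st["ee_pos"],st["force"],l,st["gripper_width"],"a",np.arctan2(-l[1],st["ee_pos"][2]+19-90),np.hypot(l[1],st["ee_pos"][2]-71))
E
```

```text
[422.68707312 -33.9774652   69.20761262] [ 4.76874454 23.8005205   7.26459521] [-124.67477464  -36.73204144] 13.732701058799053 a 1.6195539436641673 36.77574636776634
```

Request:
{"method": "move_arm", "body": {
  "motion": [
    [6,[0.03,0.15,0],[0,0,0]],
    [6,[0,0,0],[0,0,0]],
    [6,[0,0,0],[0,0,0]]
  ]
}}

```text
time_s: 13.02
ee_pos: [422.9, -32.7, 69.5]
ee_rot: [179.8, 0.0, 167.2]
force: [2.6, 10.8, 3.0]
gripper_width: 11.5
gripper_force: 12.0
```

```bash
cat > q.py <<'E'
from h import *
st=state();l=L(st["ee_pos"]);print(st["ee_pos"],st["force"],l,st["gripper_width"],"a",np.arctan2(-(l[1]-3.5),st["ee_pos"][2]+19-90),np.hypot(l[1]-3.5,st["ee_pos"][2]-71))
E
python3 q.py
```

```text
[422.88540035 -32.72459144  69.53982808] [ 2.64960346 10.78993873  3.01455255] [-124.76640223  -35.46688108] 11.529988852474894 a 1.6082509296373657 38.99422935418379
```

Request:
{"method": "move_arm", "body": {
  "motion": [
    [6,[0.01,0.05,0],[0,0,0]],
    [6,[0.0,0.02,-0.25],[0,0,0]],
    [6,[0.02,0.07,-0.25],[0,0,0]],
    [6,[0.02,0.1,-0.23],[0,0,0]],
    [6,[0.03,0.14,-0.21],[0,0,0]],
    [6,[0.04,0.17,-0.19],[0,0,0]],
    [6,[0,0,0],[0,0,0]]
  ]
}}

```text
time_s: 13.6
ee_pos: [427.6, -18.9, 42.3]
ee_rot: [179.8, 0.2, 167.2]
force: [2.6, 11.6, 12.1]
gripper_width: 11.6
gripper_force: 12.0
```

```bash
python3 q.py
```

```text
[427.63632071 -18.86386842  42.25766776] [ 2.55860903 11.60152781 12.07296789] [-123.2902118   -20.88909837] 11.59593836260861 a 2.437945191909318 37.69548754882059
```

Request:
{"method": "move_arm", "body": {
  "motion": [
    [6,[0.01,0.04,0.06],[0,0,0]],
    [6,[0.05,0.2,-0.16],[0,0,0]],
    [6,[0.05,0.22,-0.12],[0,0,0]],
    [6,[0.05,0.23,-0.09],[0,0,0]],
    [6,[0.06,0.25,-0.04],[0,0,0]],
    [6,[0.06,0.25,-0.01],[0,0,0]],
    [6,[0,0,0],[0,0,0]]
  ]
}}

```text
time_s: 14.18
ee_pos: [433.3, 9.4, 31.5]
ee_rot: [-179.9, 0.1, 167.4]
force: [4.6, -1.6, -3.4]
gripper_width: 11.5
gripper_force: 12.0
```

```bash
python3 q.py
```

```text
[433.26135264   9.35423749  31.51512617] [ 4.64661305 -1.63297684 -3.36503142] [-124.2260588     7.86897312] 11.450392029449516 a -3.031391647990785 39.72585037098201
```

Request:
{"method": "move_arm", "body": {
  "motion": [
    [6,[0.06,0.25,0.04],[0,0,0]],
    [6,[0.06,0.25,0.08],[0,0,0]],
    [6,[0.05,0.23,0.12],[0,0,0]],
    [6,[0.05,0.21,0.16],[0,0,0]],
    [6,[0.04,0.18,0.2],[0,0,0]],
    [6,[0.04,0.14,0.22],[0,0,0]],
    [6,[0,0,0],[0,0,0]]
  ]
}}

```text
time_s: 14.77
ee_pos: [438.8, 41.0, 52.9]
ee_rot: [-179.9, -0.1, 167.3]
force: [-0.3, -3.2, 0.8]
gripper_width: 11.6
gripper_force: 12.0
```

```bash
python3 q.py
```

```text
[438.80345549  41.01923529  52.89896769] [-0.26349138 -3.19185308  0.84751459] [-126.02610409   39.96487359] 11.574316732119332 a -2.031556909674571 40.71037185099878
```

Forces are low, so I'll go on to 5.2.

Request:
{"method": "move_arm", "body": {
  "motion": [
    [6,[0.02,0.11,0.24],[0,0,0]],
    [6,[0.02,0.07,0.26],[0,0,0]],
    [6,[0.0,0.02,0.26],[0,0,0]],
    [6,[0.0,-0.02,0.27],[0,0,0]],
    [6,[-0.02,-0.06,0.25],[0,0,0]],
    [6,[-0.02,-0.1,0.25],[0,0,0]],
    [6,[0,0,0],[0,0,0]],
    [6,[0,0,0],[0,0,0]]
  ]
}}

```text
time_s: 15.43
ee_pos: [436.5, 38.3, 89.7]
ee_rot: [-179.6, -0.3, 167.4]
force: [-0.7, -12.6, -7.4]
gripper_width: 11.5
gripper_force: 12.0
```

```bash
python3 q.py; python3 rows.py 5.2 3.5 12
```

```text
[436.52863906  38.3142967   89.65974364] [ -0.70496476 -12.64679775  -7.38187977] [-127.62658064   36.8136901 ] 11.487857494428859 a -1.060214840177868 38.18360879455225
[[6, [0.02, 0.09, -0.21], [0, 0, 0]], [6, [0.01, 0.06, -0.22], [0, 0, 0]], [6, [0.01, 0.03, -0.22], [0, 0, 0]], [6, [0.0, 0.0, -0.23], [0, 0, 0]], [6, [-0.01, -0.03, -0.22], [0, 0, 0]], [6, [-0.01, -0.07, -0.22], [0, 0, 0]], [6, [-0.02, -0.09, -0.2], [0, 0, 0]], [6, [-0.03, -0.12, -0.19], [0, 0, 0]], [6, [-0.03, -0.15, -0.17], [0, 0, 0]], [6, [-0.04, -0.16, -0.15], [0, 0, 0]], [6, [-0.05, -0.19, -0.12], [0, 0, 0]], [6, [-0.04, -0.2, -0.1], [0, 0, 0]]]
```

```bash
python3 - <<'E'
from h import *
cv2.imwrite("pics/b_top.png",grab_frame("top"));cv2.imwrite("pics/b_scene.png",grab_frame("scene"))
E
```

Request:
{"method": "move_arm", "body": {
  "motion": [
    [6,[0.02,0.09,-0.21],[0,0,0]],
    [6,[0.01,0.06,-0.22],[0,0,0]],
    [6,[0.01,0.03,-0.22],[0,0,0]],
    [6,[0.0,0.0,-0.23],[0,0,0]],
    [6,[-0.01,-0.03,-0.22],[0,0,0]],
    [6,[-0.01,-0.07,-0.22],[0,0,0]],
    [6,[-0.02,-0.09,-0.2],[0,0,0]],
    [6,[-0.03,-0.12,-0.19],[0,0,0]],
    [6,[-0.03,-0.15,-0.17],[0,0,0]],
    [6,[-0.04,-0.16,-0.15],[0,0,0]],
    [6,[-0.05,-0.19,-0.12],[0,0,0]],
    [6,[-0.04,-0.2,-0.1],[0,0,0]],
    [6,[0,0,0],[0,0,0]],
    [6,[0,0,0],[0,0,0]],
    [6,[0,0,0],[0,0,0]]
  ]
}}

```text
time_s: 16.78
ee_pos: [432.7, 21.4, 33.7]
ee_rot: [180.0, -0.3, 167.2]
force: [-2.0, 4.7, -11.6]
gripper_width: 11.5
gripper_force: 12.0
```

```bash
python3 q.py; cat > d.py <<'E'
import sys
from h import *
# top: region of dish (+y of box); compare with empty dish
a=cv2.imread("pics/b_top.png").astype(int);b=grab_frame("top");cv2.imwrite(f"pics/{sys.argv[1]}_top.png",b)
a2=cv2.imread("pics/b_scene.png").astype(int);b2=grab_frame("scene");cv2.imwrite(f"pics/{sys.argv[1]}_scene.png",b2)
for n,x,y in (("top",a,b),("scene",a2,b2)):
    d=np.abs(x-y.astype(int)).max(2)>30
    m=np.zeros(d.shape,np.uint8);cv2.fillPoly(m,[np.int32(proj(n,[W(X,Y,5) for X,Y in ((-35,-80),(35,-80),(35,60),(25,90),(-20,105),(-40,80))]))],1)
    k,_,st,ce=cv2.connectedComponentsWithStats((d&(m>0)).astype(np.uint8))
    for i in range(1,k):
        if st[i,4]>5: print(n,st[i],ce[i].round(1),L(atz(n,*ce[i],8)).round(0))
E
python3 d.py r1
```

```text
[432.71260559  21.39707889  33.7387606 ] [ -2.03827994   4.69435    -11.58160645] [-127.4976458    19.47189822] 11.505855120514937 a -2.7366374836303606 40.54012203333406
top [226 207  34  15 297] [243. 214.] [-11.  25.]
top [264 210   7  16  75] [267.2 217.2] [ -5. -49.]
scene [259 237  29  19 280] [271.1 245.7] [ -1. -27.]
scene [254 241   6  10  43] [256.4 244.9] [15. 11.]
scene [235 242  15  10  63] [240.2 245.9] [22. 55.]
scene [226 251   8   2   9] [229.8 251.9] [ 0. 89.]
```

```bash
python3 rows.py 3.53 3.25 3; python3 rows.py 3.25 5.2 14;python3 rows.py 5.2 3.25 14
```

```text
[[6, [-0.04, -0.13, -0.05], [0, 0, 0]], [6, [-0.03, -0.14, -0.04], [0, 0, 0]], [6, [-0.03, -0.15, -0.02], [0, 0, 0]]]
[[6, [0.05, 0.22, 0.04], [0, 0, 0]], [6, [0.05, 0.2, 0.07], [0, 0, 0]], [6, [0.04, 0.2, 0.1], [0, 0, 0]], [6, [0.04, 0.18, 0.12], [0, 0, 0]], [6, [0.04, 0.16, 0.15], [0, 0, 0]], [6, [0.03, 0.14, 0.17], [0, 0, 0]], [6, [0.03, 0.11, 0.19], [0, 0, 0]], [6, [0.02, 0.09, 0.2], [0, 0, 0]], [6, [0.01, 0.06, 0.22], [0, 0, 0]], [6, [0.01, 0.03, 0.22], [0, 0, 0]], [6, [0.0, 0.0, 0.22], [0, 0, 0]], [6, [-0.01, -0.03, 0.22], [0, 0, 0]], [6, [-0.01, -0.06, 0.22], [0, 0, 0]], [6, [-0.02, -0.09, 0.2], [0, 0, 0]]]
[[6, [0.02, 0.09, -0.2], [0, 0, 0]], [6, [0.01, 0.06, -0.22], [0, 0, 0]], [6, [0.01, 0.03, -0.22], [0, 0, 0]], [6, [0.0, 0.0, -0.22], [0, 0, 0]], [6, [-0.01, -0.03, -0.22], [0, 0, 0]], [6, [-0.01, -0.06, -0.22], [0, 0, 0]], [6, [-0.02, -0.09, -0.2], [0, 0, 0]], [6, [-0.03, -0.11, -0.19], [0, 0, 0]], [6, [-0.03, -0.14, -0.17], [0, 0, 0]], [6, [-0.04, -0.16, -0.15], [0, 0, 0]], [6, [-0.04, -0.18, -0.12], [0, 0, 0]], [6, [-0.04, -0.2, -0.1], [0, 0, 0]], [6, [-0.05, -0.2, -0.07], [0, 0, 0]], [6, [-0.05, -0.22, -0.04], [0, 0, 0]]]
```

Request:
{"method": "move_arm", "body": {
  "motion": [
    [6,[-0.04,-0.13,-0.05],[0,0,0]],
    [6,[-0.03,-0.14,-0.04],[0,0,0]],
    [6,[-0.03,-0.15,-0.02],[0,0,0]],
    [6,[0,0,0],[0,0,0]],
    [6,[0,0,0],[0,0,0]],
    [6,[0,0,0],[0,0,0]]
  ]
}}

```text
time_s: 17.38
ee_pos: [430.5, 10.5, 31.6]
ee_rot: [-180.0, -0.2, 167.3]
force: [-4.3, 2.7, -6.6]
gripper_width: 11.8
gripper_force: 12.0
```

```bash
python3 q.py; python3 d.py r2
```

```text
[430.51958299  10.45610243  31.64520702] [-4.34926199  2.73815197 -6.63220695] [-127.14651073    8.31882608] 11.801492524588053 a -3.0197534250228295 39.648717696495844
top [226 203  48  23 489] [249.5 214.5] [-9.  5.]
top [267 228   7   2   9] [270.6 228.2] [-35. -67.]
scene [263 237  26  19 276] [274.9 245.3] [ -2. -37.]
scene [253 240  11  12  59] [257.2 244.8] [14.  9.]
scene [239 242  13   9  56] [243.8 245.5] [21. 46.]
scene [286 248   7   3  12] [288.7 249.2] [-33. -67.]
scene [226 251   8   2   9] [229.8 251.9] [ 0. 89.]
```

Request:
{"method": "move_arm", "body": {
  "motion": [
    [6,[0.05,0.22,0.0],[0,0,0]],
    [6,[0.05,0.2,0.07],[0,0,0]],
    [6,[0.04,0.2,0.1],[0,0,0]],
    [6,[0.04,0.18,0.12],[0,0,0]],
    [6,[0.04,0.16,0.15],[0,0,0]],
    [6,[0.03,0.14,0.17],[0,0,0]],
    [6,[0.03,0.11,0.19],[0,0,0]],
    [6,[0.02,0.09,0.2],[0,0,0]],
    [6,[0.01,0.06,0.22],[0,0,0]],
    [6,[0.01,0.03,0.22],[0,0,0]],
    [6,[0.0,0.0,0.22],[0,0,0]],
    [6,[-0.01,-0.03,0.22],[0,0,0]],
    [6,[-0.01,-0.06,0.22],[0,0,0]],
    [6,[-0.02,-0.09,0.2],[0,0,0]],
    [6,[0,0,0],[0,0,0]],
    [6,[0,0,0],[0,0,0]],
    [6,[0,0,0],[0,0,0]],
    [6,[0,0,0],[0,0,0]]
  ]
}}

```text
time_s: 18.98
ee_pos: [438.3, 37.8, 89.2]
ee_rot: [-179.7, -0.1, 167.4]
force: [-5.2, -11.6, -7.8]
gripper_width: 11.8
gripper_force: 12.0
```

```bash
python3 q.py; python3 d.py r3
```

```text
[438.30632115  37.80741505  89.22746948] [ -5.1584092  -11.63512481  -7.76578886] [-125.78021661   36.72412195] 11.783621874852008 a -1.0690120382891253 37.895684753121934
```

Request:
{"method": "move_arm", "body": {
  "motion": [
    [6,[0.02,0.09,-0.2],[0,0,0]],
    [6,[0.01,0.06,-0.22],[0,0,0]],
    [6,[0.01,0.03,-0.22],[0,0,0]],
    [6,[0.0,0.0,-0.22],[0,0,0]],
    [6,[-0.01,-0.03,-0.22],[0,0,0]],
    [6,[-0.01,-0.06,-0.22],[0,0,0]],
    [6,[-0.02,-0.09,-0.2],[0,0,0]],
    [6,[-0.03,-0.11,-0.19],[0,0,0]],
    [6,[-0.03,-0.14,-0.17],[0,0,0]],
    [6,[-0.04,-0.16,-0.15],[0,0,0]],
    [6,[0,0,0],[0,0,0]],
    [6,[0,0,0],[0,0,0]],
    [6,[-0.04,-0.18,-0.12],[0,0,0]],
    [6,[-0.04,-0.2,-0.1],[0,0,0]],
    [6,[-0.05,-0.2,-0.07],[0,0,0]],
    [6,[-0.05,-0.22,-0.04],[0,0,0]],
    [6,[0,0,0],[0,0,0]],
    [6,[0,0,0],[0,0,0]]
  ]
}}

```text
time_s: 20.58
ee_pos: [433.0, 10.6, 31.3]
ee_rot: [180.0, 0.1, 167.3]
force: [-1.9, 2.6, -8.0]
gripper_width: 11.8
gripper_force: 12.0
```

```bash
python3 q.py; python3 d.py r4; python3 - <<'E'
import cv2,numpy as np
# same-pose compare r2 vs r4 (a~3.25)
for n in("top","scene"):
    d=np.abs(cv2.imread(f"pics/r2_{n}.png").astype(int)-cv2.imread(f"pics/r4_{n}.png")).max(2)>25
    k,_,s,ce=cv2.connectedComponentsWithStats(d.astype(np.uint8))
    print(n,[(s[i].tolist(),ce[i].round().tolist()) for i in range(1,k) if s[i,4]>4][:12])
E
```

```text
[433.04722683  10.61351929  31.30198948] [-1.90874664  2.60979545 -7.99350184] [-124.72080094    9.04662788] 11.766115666061769 a -3.0027708004019975 40.08362658609568
top [226 203  48  23 486] [249.5 214.5] [-9.  5.]
top [267 228   7   2   9] [270.6 228.2] [-35. -67.]
scene [263 237  26  19 272] [274.6 245.4] [ -3. -36.]
scene [253 240  11  12  59] [257.2 244.8] [14.  9.]
scene [238 242  13   9  53] [243.3 245.4] [22. 47.]
scene [286 248   7   3  12] [288.7 249.2] [-33. -67.]
scene [226 251   8   2   9] [229.8 251.9] [ 0. 89.]
top [([227, 228, 7, 2, 8], [230.0, 229.0]), ([226, 235, 8, 2, 8], [230.0, 236.0]), ([210, 270, 12, 3, 14], [216.0, 271.0]), ([223, 271, 6, 1, 6], [226.0, 271.0]), ([236, 270, 7, 2, 8], [239.0, 271.0]), ([209, 286, 27, 1, 27], [222.0, 286.0]), ([241, 304, 3, 2, 5], [242.0, 305.0]), ([118, 387, 56, 3, 57], [145.0, 388.0])]
scene [([262, 207, 1, 5, 5], [262.0, 209.0]), ([231, 220, 3, 3, 6], [232.0, 221.0]), ([239, 243, 2, 3, 5], [239.0, 244.0]), ([244, 244, 3, 6, 12], [245.0, 247.0])]
```

```bash
python3 - <<'E'
from h import *
w=grab_frame("wrist")
f=lambda im,x0,y0,w,h:cv2.resize(im[y0:y0+h,x0:x0+w],(400,300),interpolation=cv2.INTER_CUBIC)
I=lambda n:cv2.imread(f"pics/{n}.png")
cv2.imwrite("pics/comp.png",np.vstack([np.hstack([f(I("r4_top"),200,180,80,60),f(I("r4_scene"),205,205,92,69)]),np.hstack([f(I("r3_top"),200,180,80,60),cv2.resize(w,(400,300))])]))
E
```

```text
(no output)
```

View pics/comp.png

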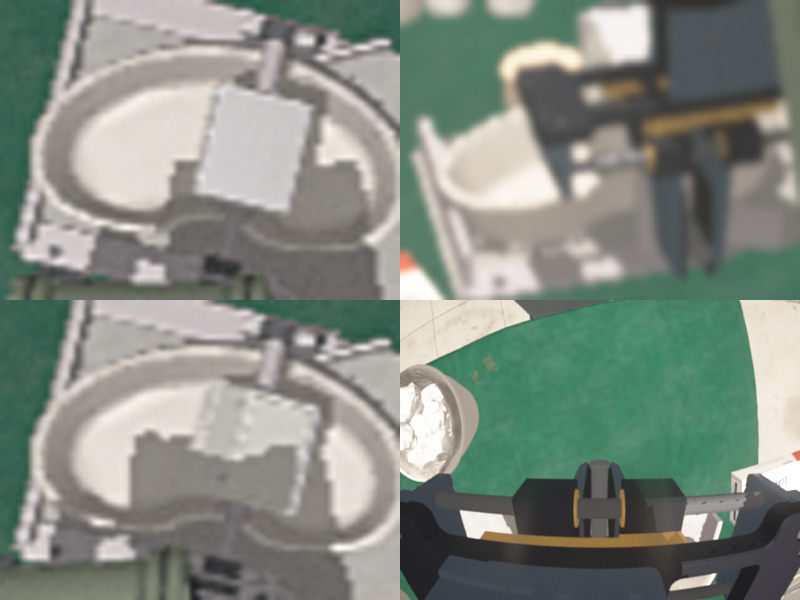

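The composite shows no disc on the visible dish floor (lit areas at (120,150) and (380,200) in the upper left). The area under the box is hidden. I'll rock more, dwelling longer.

```bash
for v in "3.25 5.25 11" "5.25 4.0 8" "4.0 3.6 3" "3.6 3.25 2"; do python3 rows.py $v; done
```

```text
[[6, [0.06, 0.28, 0.06], [0, 0, 0]], [6, [0.06, 0.26, 0.1], [0, 0, 0]], [6, [0.06, 0.24, 0.16], [0, 0, 0]], [6, [0.05, 0.21, 0.2], [0, 0, 0]], [6, [0.04, 0.17, 0.23], [0, 0, 0]], [6, [0.03, 0.13, 0.26], [0, 0, 0]], [6, [0.02, 0.07, 0.28], [0, 0, 0]], [6, [0.0, 0.03, 0.29], [0, 0, 0]], [6, [0.0, -0.02, 0.29], [0, 0, 0]], [6, [-0.02, -0.07, 0.28], [0, 0, 0]], [6, [-0.03, -0.13, 0.26], [0, 0, 0]]]
[[6, [0.03, 0.11, -0.22], [0, 0, 0]], [6, [0.01, 0.07, -0.24], [0, 0, 0]], [6, [0.01, 0.04, -0.25], [0, 0, 0]], [6, [0.0, 0.0, -0.25], [0, 0, 0]], [6, [-0.01, -0.04, -0.25], [0, 0, 0]], [6, [-0.02, -0.08, -0.23], [0, 0, 0]], [6, [-0.02, -0.11, -0.22], [0, 0, 0]], [6, [-0.04, -0.15, -0.21], [0, 0, 0]]]
[[6, [-0.03, -0.14, -0.15], [0, 0, 0]], [6, [-0.04, -0.17, -0.13], [0, 0, 0]], [6, [-0.04, -0.18, -0.1], [0, 0, 0]]]
[[6, [-0.06, -0.25, -0.11], [0, 0, 0]], [6, [-0.06, -0.27, -0.05], [0, 0, 0]]]
```

Request:
{"method": "move_arm", "body": {
  "motion": [
    [6,[0.06,0.28,0.04],[0,0,0]],
    [6,[0.06,0.26,0.1],[0,0,0]],
    [6,[0.06,0.24,0.16],[0,0,0]],
    [6,[0.05,0.21,0.2],[0,0,0]],
    [6,[0.04,0.17,0.23],[0,0,0]],
    [6,[0.03,0.13,0.26],[0,0,0]],
    [6,[0.02,0.07,0.28],[0,0,0]],
    [6,[0.0,0.03,0.29],[0,0,0]],
    [6,[0.0,-0.02,0.29],[0,0,0]],
    [6,[-0.02,-0.07,0.28],[0,0,0]],
    [6,[-0.03,-0.13,0.26],[0,0,0]],
    [6,[0,0,0],[0,0,0]],
    [6,[0,0,0],[0,0,0]],
    [6,[0,0,0],[0,0,0]],
    [6,[0,0,0],[0,0,0]],
    [6,[0,0,0],[0,0,0]]
  ]
}}

```text
time_s: 22.07
ee_pos: [438.2, 37.8, 91.0]
ee_rot: [-179.8, -0.1, 167.4]
force: [-3.0, -9.6, -4.6]
gripper_width: 11.9
gripper_force: 12.0
```

```bash
python3 q.py; python3 d.py r5
```

```text
[438.18767222  37.80659028  90.99287903] [-2.98699154 -9.55829763 -4.56037386] [-125.89557273   36.69635121] 11.87583196741381 a -1.0287157337266273 38.7519411804111
top [264 210   2   4   8] [264.5 211.5] [ 11. -37.]
top [265 215   2   3   6] [265.5 216. ] [ -2. -43.]
top [266 221   2   3   6] [266.5 222. ] [-19. -51.]
```

Request:
{"method": "move_arm", "body": {
  "motion": [
    [6,[0.03,0.11,-0.22],[0,0,0]],
    [6,[0.01,0.07,-0.24],[0,0,0]],
    [6,[0.01,0.04,-0.25],[0,0,0]],
    [6,[0.0,0.0,-0.25],[0,0,0]],
    [6,[-0.01,-0.04,-0.25],[0,0,0]],
    [6,[-0.02,-0.08,-0.23],[0,0,0]],
    [6,[-0.02,-0.11,-0.22],[0,0,0]],
    [6,[-0.04,-0.15,-0.21],[0,0,0]],
    [6,[0,0,0],[0,0,0]],
    [6,[0,0,0],[0,0,0]],
    [6,[-0.03,-0.14,-0.15],[0,0,0]],
    [6,[-0.04,-0.17,-0.13],[0,0,0]],
    [6,[-0.04,-0.18,-0.1],[0,0,0]],
    [6,[0,0,0],[0,0,0]],
    [6,[0,0,0],[0,0,0]],
    [6,[-0.06,-0.25,-0.11],[0,0,0]],
    [6,[-0.06,-0.27,-0.05],[0,0,0]],
    [6,[0,0,0],[0,0,0]],
    [6,[0,0,0],[0,0,0]]
  ]
}}

```text
time_s: 23.75
ee_pos: [432.5, 10.8, 30.8]
ee_rot: [180.0, -0.0, 167.3]
force: [-2.5, 1.5, -2.7]
gripper_width: 11.7
gripper_force: 12.0
```

```bash
python3 q.py; python3 d.py r6 | grep top;  python3 - <<'E'
import cv2,numpy as np
for n in("top","scene"):
    d=np.abs(cv2.imread(f"pics/r4_{n}.png").astype(int)-cv2.imread(f"pics/r6_{n}.png")).max(2)>25
    k,_,s,ce=cv2.connectedComponentsWithStats(d[180:275].astype(np.uint8))
    print(n,[(s[i].tolist()) for i in range(1,k) if s[i,4]>4][:12])
E
```

```text
[432.54705833  10.79148738  30.84468264] [-2.4953038   1.48003784 -2.70745898] [-125.24832888    9.10625542] 11.67030128967744 a -3.002875044591115 40.544785262305965
top [226 203  48  23 485] [249.6 214.5] [-9.  5.]
top [267 228   7   2   8] [270.2 228.2] [-35. -66.]
top []
scene []
```

```bash
python3 - <<'E'
from h import *
from scipy.spatial.transform import Rotation as Ro
k=camera_info("wrist");R=cv2.Rodrigues(k["rvec"])[0];o=-R.T@k["tvec"]
st=state();T=Ro.from_euler("xyz",st["ee_rot"],degrees=True).as_matrix()
print(k["fx"],k["cx"],k["cy"],"cam in tool",T.T@(o-st["ee_pos"]),"axis in tool",T.T@R[2],"img right",T.T@R[0], "world",o,R[2])
E
```

```text
325.19226210127806 278.63032184341154 208.56479607207393 cam in tool [ 7.42124212e+01 -1.57466756e-01 -1.71097768e+02] axis in tool [-2.65462415e-01  6.75070989e-04  9.64120973e-01] img right [ 7.65373101e-04  9.99999587e-01 -4.89454054e-04] world [360.13940976  26.89977838 201.94716744] [ 0.25901858 -0.05736533 -0.96416731]
```

Request:
{"method": "move_arm", "body": {
  "motion": [
    [40,[0,0,0],[0,0,0]],
    [40,[0,0,0],[0,0,0]],
    [40,[0,0,0],[0,0,0]],
    [40,[0,0,0.3],[0,0,0]],
    [40,[0,0,0.95],[0,0,0]],
    [40,[0,0,0.95],[0,0,0]],
    [40,[0,0,0.95],[0,0,0]],
    [40,[0,0,0.95],[0,0,0]],
    [40,[0,0,0.9],[0,0,0]],
    [40,[0.9,0.69,0],[0,0,0]],
    [40,[0.9,0.69,0],[0,0,0]],
    [40,[0.9,0.69,0],[0,0,0]],
    [40,[0.9,0.69,0],[0,0,0]],
    [40,[0.9,0.69,0],[0,0,0]],
    [40,[0.9,0.69,0],[0,0,0]],
    [40,[0.9,0.69,0],[0,0,0]],
    [40,[0.9,0.69,0],[0,0,0]],
    [40,[0.9,0.69,0],[0,0,0]],
    [40,[0.9,0.69,0],[0,0,0]],
    [40,[0.9,0.69,0],[0,0,0]]
  ]
}}

```text
time_s: 25.52
ee_pos: [681.2, 200.9, 156.5]
ee_rot: [180.0, 0.1, 167.3]
force: [1.1, -0.3, 0.5]
gripper_width: 40.1
gripper_force: 0.0
```

```bash
cat > wr.py <<'E'
from h import *
import sys
k=camera_info("wrist");g=grab_frame("wrist");t=grab_frame("top")
cv2.imwrite(f"pics/{sys.argv[1]}_w.png",g);cv2.imwrite(f"pics/{sys.argv[1]}_t.png",t)
R=cv2.Rodrigues(k["rvec"])[0]
X,Y=np.meshgrid(np.arange(-50,51,2.),np.arange(-70,111,2.))
def rect(z):
    P=np.stack([p[0]+c*X-s*(Y+4),p[1]+s*X+c*(Y+4),np.full(X.shape,float(z))],-1)@R.T+k["tvec"]
    r=np.hypot(P[...,0],P[...,1]);th=np.arctan2(r,P[...,2])*k["fx"]/r
    return cv2.remap(g,(P[...,0]*th+k["cx"]).astype(np.float32),(P[...,1]*th+k["cy"]).astype(np.float32),cv2.INTER_LINEAR)
im=rect(6);cv2.imwrite(f"pics/{sys.argv[1]}_rect.png",im)
gr=cv2.cvtColor(im,cv2.COLOR_BGR2GRAY)
print("x:",X[0,::2].astype(int).tolist())
for i in range(0,gr.shape[0],3): print(int(Y[i,0]),"".join("%4d"%v for v in gr[i,::2]))
E
python3 q.py;python3 wr.py w1
```

```text
[681.19780109 200.90052128 156.5387254 ] [ 1.09581298 -0.32676616  0.46393362] [ 73.68494142 250.75515489] 40.101466968218006 a -1.2377311653304495 261.63330285119923
x: [-50, -46, -42, -38, -34, -30, -26, -22, -18, -14, -10, -6, -2, 2, 6, 10, 14, 18, 22, 26, 30, 34, 38, 42, 46, 50]
-70  234 124 126 168 178 177 176 176 176 176 176 177 175 177 177 175 172 176 177 176 175 176 174 171 185 157
-64  224 126 125 177 175 175 174 174 174 175 174 177 176 178 176 176 176 174 175 177 176 175 175 169 183 199
-58  230 128 122 174 168 176 175 177 176 175 175 176 175 176 175 176 176 176 176 174 176 176 176 170 174 206
-52  242 147 122 174 157 175 176 173 177 175 176 175 174 175 176 176 177 176 177 176 176 173 175 175 169 142
-46  230 227 132 165 160 176 177 175 174 175 176 175 175 176 176 175 175 175 173 174 174 175 175 180 151 134
-40  200 135 131 151 163 177 173 175 174 173 176 178 176 176 175 174 171 174 173 174 173 175 172 186 142 134
-34  212 164 134 128 145 175 174 175 178 180 178 176 176 174 179 177 175 177 177 178 175 175 183 186 136 135
-28  212 224 242 144 144 164 208 207 208 197 202 203 
[... 1842 characters left out ...]
47 146 146 146 144 147 145 144 135 142 146 110 109
80  126 128 139 149 147 148 147 146 149 146 148 147 147 147 144 145 146 146 146 145 137 145 144 110 112 111
86  126 126 135 148 149 150 151 148 148 149 149 146 149 145 147 147 149 147 142 137 146 141 109 110 110 113
92  135 126 128 141 147 149 148 148 150 150 149 150 149 149 146 147 147 143 143 148 129 118 111 113 112 113
98  150 144 128 128 140 148 148 147 151 150 148 149 148 146 145 142 140 148 141 112 109 115 120 119 114 113
104  120 151 162 146 133 137 146 144 148 146 149 145 141 146 148 148 140 113 118 114 114 111 112 115 113 115
110  112 111 117 147 153 158 159 159 153 154 149 145 143 134 116 113 117 113 118 114 113 111 115 115 120 113
```

The rectified wrist view shows a dark round blob, about 20 mm across, centred at stand (12, 11) mm on the dish floor. The disc is out and in the dish. I'll check the dish hasn't moved, then hand in.

```bash
python3 - <<'E'
from h import *
pr=prof(cv2.imread("pics/w1_t.png"),lo=115);print([(int(a),int(b)) for a,b in pr])
pk=max(pr,key=lambda t:t[1])[0]
if 124<=pk<=134: print(job_done())
E
```

```text
[(115, 121), (117, 120), (119, 120), (121, 121), (123, 122), (125, 123), (127, 125), (129, 132), (131, 128), (133, 115), (135, 98)]
the job is handed in; nothing more can be done
None
```

I handed the job in at about 25.6 s: the dish is home at the stop bar, the disc shows on its floor in the last wrist view, and the arm is clear. No verdict came back, and I did not re-check the vial, tape roll and carton at the end.

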